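# Key the burnishing wheel onto the machine's spindle

## Task

Fit the wooden burnishing wheel on the upright spindle of the leather-edge machine: lower it over the spindle, turn it under light pressure until the tab in its bore drops into the spindle's keyway, and let it down fully home on the flange, then let go. Be gentle: never push the wheel against the spindle with more than about 35 N, and leave the jar, mallet and wooden block where they are.

Things in the scene. Friction and masses are not known exactly. Their poses are not given: they have to be found in the camera images.
- wheel_center (a point): Loose burnishing wheel (0.26-0.44 kg, flat on the table, 50 mm tall): wooden disc 64 mm across, 14 mm thick, under a square steel boss 40 x 40 mm, 36 mm tall, to be gripped by opposite flats. Point: on its axis half-way up, 25 mm above the underside; z up, x and y square to the flats. A round 30 mm bore runs right through.
- tab (a point): The one tab inside the wheel's bore, on the wheel's +x side, seen from above: 6.4 mm wide, reaching in to 9 mm from the axis. Point: middle of the tab's lower end, 18 mm above the wheel's underside and 11.5 mm out from its axis; the tab runs from here up to the boss's top. Axes as the wheel's.
- seat (a point): Top centre of the spindle's 44 mm flange, 66 mm above the table, on which the wheel's underside finally sits (wheel_center then 25 mm above this point). The machine is a fixed grey housing 150 x 130 x 60 mm, turned with these axes, z up. From the flange rises the steel spindle: a 26 mm shaft 30 mm tall, then a plain 14 mm pilot to 54 mm above this point.
- shoulder (a point): Centre of the sharp shoulder atop the 26 mm shaft, 30 mm above seat, same axes. The tab rests on it (wheel 12 mm short of home) until over the keyway: one slot 8.7 mm wide, open on top, 16 mm deep, facing anywhere within 58 degrees of these axes' +x, not measured: feel or look for it. Fits with wheel +x within about 6 degrees of it. Rigid vertically; a brake lets the spindle turn above 0.12 N m.
- jar_center (a point): A closed amber jar, 60 mm diameter, 75 mm tall; point at its centre. Leave alone.
- mallet: A wooden mallet lying on the table, 240 mm long. Leave alone.
- block: A dark wooden block 90 x 50 x 30 mm with a brass strip; origin under its centre. Leave alone.

How it is judged (in metres and radians):
On the way:
1. the wheel is threaded on the spindle, upright, not yet down (horizontal distance between wheel_center and seat below 0.005 m and z of wheel_center in the frame of seat between 0.03 and 0.053 m and angle between wheel_center's own z axis and vertical below 0.15 rad), for 0.1 s.
At the end, for the whole second after the job is handed in: The wheel sits flat on the flange (wheel_center within 2 mm of 25 mm above seat, within 3 mm of the axis, tilted under 0.06 rad), at rest and released (horizontal distance between wheel_center and seat below 0.003 m and z of wheel_center in the frame of seat between 0.023 and 0.027 m and angle between wheel_center's own z axis and vertical below 0.06 rad and linear speed of wheel below 0.02 m/s); the robot touches nothing.
It fails at once if the wheel was pushed against the spindle or machine with more than 40 N (contact force between wheel and machine above 40 N).
It fails at once if the jar was disturbed (moved over 20 mm) (distance of jar_center from where it was at the start of the episode above 0.02 m).
It fails at once if the mallet was disturbed (moved over 20 mm) (distance of mallet from where it was at the start of the episode above 0.02 m).
It fails at once if the block was disturbed (moved over 20 mm) (distance of block from where it was at the start of the episode above 0.02 m).
It also fails if it takes over 61 s, if anything falls off the work surface, if the arm or the gripper's body presses on something with over 40 N, if the wrist force passes 120 N, or if a joint passes its speed limit or range.

## Robot

A 6-joint arm with a two-finger parallel gripper is mounted at the origin on the work surface. World frame = base frame: x ahead of the robot, y to its left, z up, the work surface at z = 0. Lengths are in mm, angles in rad, forces in N, time in s.
With the tool pointing down it reaches from about 275 to 1000 mm from the base axis. Payload 8.4 kg.
Tool frame: the origin (TCP) lies on the centre line of the jaws, within the pads' length; the fingertips stand 25 mm ahead of it and the grasp point (between the pads) lies 6 mm ahead of it; z points along the fingers, x is the direction in which the jaws open and shut, and the axes are right-handed (so a half turn about z gives the same grasp; the last joint's range is limited). The gripper opens to 85 mm and grips with 20 to 120 N. Pads are 22 mm wide; open, the fingers measure 114 mm over their backs; the gripper's body (76 mm by 85 mm) begins 54 mm behind the grasp point. The pads swing forward as they close: fully open they stand 13 mm farther back than shut.
Start: joints at [-1.318, 0.353, 1.633, -0, 1.155, -0.002], TCP at [157.531, -604.824, 256.281] pointing down, gripper open.
Joint ranges: [-2.63, 2.63], [-0.92, 2.1], [0.06, 2.66], [-1.3, 4.44], [0, 2.69], [-3.02, 3.02]. Speed limits (rad/s): [2.22, 2.22, 2.79, 3.14, 3.14, 3.14].

## Interface

Orientations are given as [roll, pitch, yaw] about the fixed x, y, z axes, in that order (R = Rz(yaw) Ry(pitch) Rx(roll)).
In Python, from rig import r gives the robot as it stands. The module is installed in compiled form; this text tells all that it offers.
- The arm moves only by the tool jog_arm, never from a script. Its argument "deltas" is a list of rows, each an object with "gripper": the gripper command: -1 is fully open, 1 is shut, values between are in proportion; "translation": the shift along the world's x, y, z in units of 10 cm (1.0 is 10 cm), a list of three; "dr": the turn, a rotation vector about the world's x, y, z in units of pi/2 rad (1.0 is pi/2 rad), a list of three. In form: [{"gripper": gripper, "translation": [x, y, z], "dr": [wx, wy, wz]}, ...]. A call has 1 to 12 rows; each row shifts and turns the commanded pose from where the row before left it; what a row does not reach is not made up. A row lasts 1/12 s, in which the tool goes at most 41.7 mm and 7.16 degrees, less where a joint would pass 70% of its speed; a pose out of reach is approached as far as the arm can. A call with a number of a shift or a turn outside -1 to 1 is refused whole. A call with a gripper value outside its range is refused whole. The fingers move at their own pace and stop on an object; "squeeze" is the grip in N (left out, the last holds). Time passes only in rows, so rows that do not move let the fingers close. It gives the time, the measured TCP pose, the force and the opening at its end, in the units of the state.
- r.sense(): the state, without advancing time (a new reading comes with each control period).
- r.grab_frame(name): name is "side" or "top" or "wrist"; returns the picture (480x640x3 uint8, blue, green, red); there is no depth.
- r.calibration(name): a dict with "mtx" (3x3 intrinsics, pixels), "world_from_camera" (4x4, takes a point from camera to world coordinates). Camera axes: x right, y down, z forward; pixel columns grow to the right and rows downward; lengths in mm; the calibration is good to about 2 mm. A picture is of the moment at which its call begins: read the wrist's pose just before it. calibration takes no time and is no camera call; for the wrist camera it gives the pose at the moment of the call.
- r.sign_off(): hands the job in, once; it reports no verdict.
The state is a dict: "clock": time; "qpos": joint angles; "qvel": joint speeds; "joint_efforts": joint torques, N m; "eef_pos": TCP position; "tcp_rot": TCP orientation; "contact_force": force on the tool from outside, world axes, zero at the start; "wrist_torque": the same for the moment, N m; "opening": opening from 0.0 (shut) to 1.0 (fully open).
Only numpy, scipy, OpenCV 4.12 (cv2) and the standard library are available. Lean on these libraries where they do the work, as an engineer would, in place of code of your own. Each camera call takes 0.05 s, during which the arm holds its last target. There are 200 camera calls.

## Working session

There is one attempt and no reset: what is moved stays moved. The work goes in short steps, Python scripts to look and compute and a tool call to move; the robot and the scene stay as the last step left them, time stands still between calls to the robot, and variables do not carry over. Pictures are saved under pics/ and viewed, about 8 in all and at most 12, crops included, and the job is handed in when it is done.

Besides the shell and the picture viewer there is one more tool, called after "Emit:" as name([rows], argument=value, ...), one row to a line, values as JSON. jog_arm: Moves the arm, as the interface text tells. Shifts and turns lie within -1 to 1; 1 stands for 10 cm of shift or pi/2 rad of turn. Its arguments: {"type":"object","properties":{"deltas":{"type":"array"},"squeeze":{"type":"number"}},"required":["deltas"]}

```bash
mkdir -p pics; python3 - <<'E'
from rig import r
import cv2,numpy as np
s=r.sense();print({k:np.round(v,3).tolist() for k,v in s.items()})
for n in("top","side"):
    im=r.grab_frame(n);cv2.imwrite(f"pics/{n}0.png",im);c=r.calibration(n);print(n,np.round(c["mtx"],1).tolist(),np.round(c["world_from_camera"],3).tolist())
E
```

```text
{'clock': 0.0, 'qpos': [-1.318, 0.354, 1.634, 0.0, 1.155, -0.002], 'qvel': [0.001, 0.001, 0.0, -0.001, -0.0, 0.001], 'joint_efforts': [-0.003, -60.526, -34.207, -0.0, 0.009, -0.0], 'eef_pos': [157.426, -604.397, 255.577], 'tcp_rot': [-3.142, 0.001, -1.316], 'contact_force': [0.059, 0.149, -0.503], 'wrist_torque': [0.011, 0.044, 0.03], 'opening': 0.998}
top [[505.2, 0.0, 310.3], [0.0, 505.2, 232.2], [0.0, 0.0, 1.0]] [[-0.018, -0.99, 0.14, 473.476], [-1.0, 0.016, -0.017, 112.859], [0.014, -0.14, -0.99, 1165.126], [0.0, 0.0, 0.0, 1.0]]
side [[449.1, 0.0, 321.0], [0.0, 449.1, 236.7], [0.0, 0.0, 1.0]] [[-0.902, -0.248, 0.354, 363.902], [-0.431, 0.468, -0.771, 693.04], [0.025, -0.848, -0.529, 508.021], [0.0, 0.0, 0.0, 1.0]]
```

View pics/top0.png

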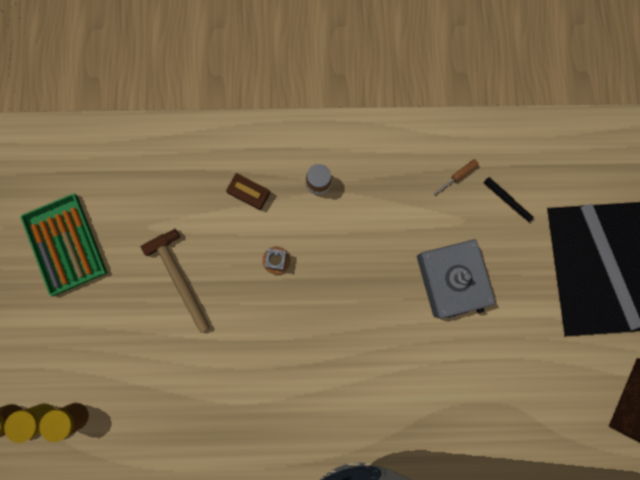

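View pics/side0.png

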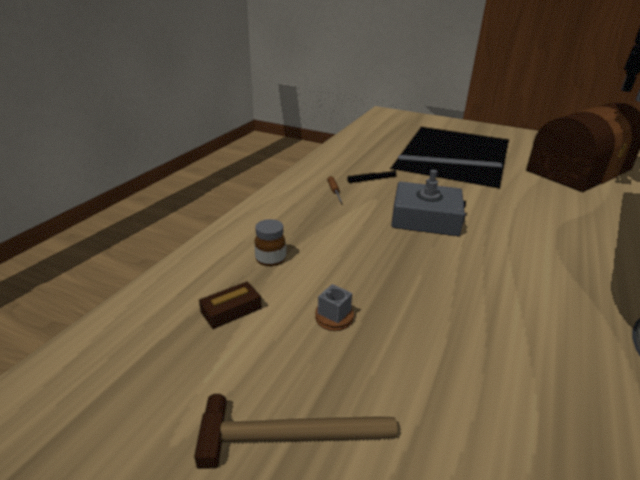

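The top view shows the wheel's boss at about (276,260) and the spindle at (459,278), with the jar at (319,178), the mallet at (175,280) and the block at (248,190). The side view agrees, with the wheel at (335,305) and the spindle at (432,185).

```bash
cat > h.py <<'E'
from rig import r
import cv2,numpy as np
def ray(c,u,v):
    T=c["world_from_camera"];d=T[:3,:3]@np.linalg.inv(c["mtx"])@[u,v,1.];return T[:3,3],d
def on(c,u,v,z):
    o,d=ray(c,u,v);return (o+d*(z-o[2])/d[2])
def proj(c,p):
    T=np.linalg.inv(c["world_from_camera"]);q=c["mtx"]@(T[:3,:3]@np.asarray(p,float)+T[:3,3]);return q[:2]/q[2]
E
python3 - <<'E'
from h import *
t=r.calibration("top");s=r.calibration("side")
print("boss top",on(t,276,259,50),"side",on(s,335,298,50))
print("flange",on(t,459,278,66),on(s,431,193,66))
a=cv2.imread("pics/top0.png")
f=lambda u,v,w:cv2.resize(a[v-w:v+w,u-w:u+w],(400,400),interpolation=cv2.INTER_CUBIC)
cv2.imwrite("pics/crop.png",np.hstack([f(276,260,25),f(458,280,45)]))
print("jar",on(t,319,175,75),"block",on(t,248,190,30))
print("machine corners",[np.round(on(t,u,v,60)).tolist() for u,v in((419,255),(477,240),(494,303),(435,318))])
E
```

```text
boss top [572.80549959 170.97017224  50.        ] side [571.61345205 180.48611341  50.        ]
flange [ 523.03984249 -227.80041542   66.        ] [ 521.77620238 -232.99869397   66.        ]
jar [755.52187001  72.82521995  75.        ] block [734.27254373 234.72874776  30.        ]
machine corners [[575.0, -144.0, 60.0], [606.0, -275.0, 60.0], [468.0, -303.0, 60.0], [438.0, -172.0, 60.0]]
```

View pics/crop.png

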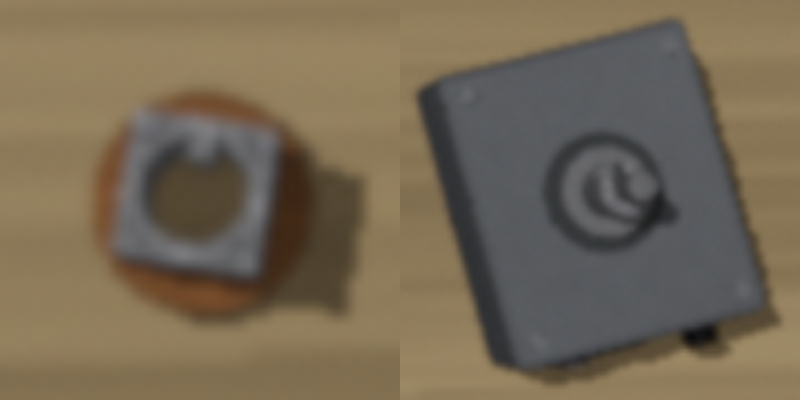

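Emit:
jog_arm([
  {"gripper": -1, "translation": [0.28, 0.28, 0.05], "dr": [0, 0, 0]},
  {"gripper": -1, "translation": [0.28, 0.28, 0.05], "dr": [0, 0, 0]},
  {"gripper": -1, "translation": [0.28, 0.28, 0.05], "dr": [0, 0, 0]},
  {"gripper": -1, "translation": [0.28, 0.28, 0.05], "dr": [0, 0, 0]},
  {"gripper": -1, "translation": [0.28, 0.28, 0.05], "dr": [0, 0, 0]},
  {"gripper": -1, "translation": [0.28, 0.28, 0.05], "dr": [0, 0, 0]},
  {"gripper": -1, "translation": [0.28, 0.28, 0.05], "dr": [0, 0, 0]},
  {"gripper": -1, "translation": [0.28, 0.28, 0.0], "dr": [0, 0, 0]},
  {"gripper": -1, "translation": [0.28, 0.28, 0.0], "dr": [0, 0, 0]},
  {"gripper": -1, "translation": [0.28, 0.28, 0.0], "dr": [0, 0, 0]},
  {"gripper": -1, "translation": [0.28, 0.28, 0.0], "dr": [0, 0, 0]},
  {"gripper": -1, "translation": [0.0, 0.0, 0.0], "dr": [0, 0, 0]},
])

```text
clock: 1.1
eef_pos: [469.4, -292.3, 291.1]
tcp_rot: [-3.139, 0.001, -1.312]
contact_force: [-0.9, 0.1, 0.7]
opening: 1.002
```

```bash
python3 - <<'E'
from h import *
s=r.sense();c=r.calibration("wrist");im=r.grab_frame("wrist");cv2.imwrite("pics/w1.png",im)
print(s["clock"],s["eef_pos"],s["tcp_rot"],s["qpos"]);print(np.round(c["mtx"],1),np.round(c["world_from_camera"],3))
print(proj(c,[523,-229,96]))
E
```

```text
1.1 [ 469.38925298 -292.33241954  291.11506635] [-3.13949351e+00  1.39611375e-03 -1.31219086e+00] [-0.56115233  0.2080562   1.75044276  0.00268698  1.18268304  0.75002364]
[[405.4   0.  318.2]
 [  0.  405.4 240.5]
 [  0.    0.    1. ]] [[ 2.57000e-01 -9.27000e-01 -2.73000e-01  5.39499e+02]
 [-9.66000e-01 -2.46000e-01 -7.20000e-02 -2.72982e+02]
 [-0.00000e+00  2.83000e-01 -9.59000e-01  4.08522e+02]
 [ 0.00000e+00  0.00000e+00  0.00000e+00  1.00000e+00]]
[255.37190772 127.54948016]
```

View pics/w1.png

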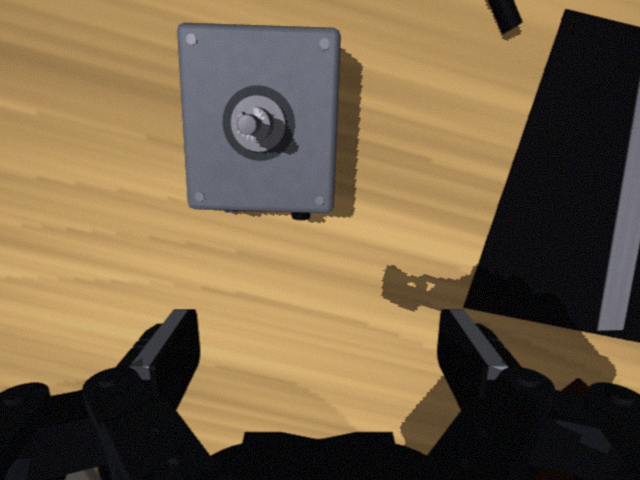

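The wrist view shows the housing with the flange centred at about (258,123), the black fitting at (300,215) and a hint of detail on the shaft. I'll move in closer to see the keyway.

Emit:
jog_arm([
  {"gripper": -1, "translation": [0.1, 0.15, -0.3], "dr": [0, 0, 0]},
  {"gripper": -1, "translation": [0.1, 0.15, -0.3], "dr": [0, 0, 0]},
  {"gripper": -1, "translation": [0.1, 0.15, -0.3], "dr": [0, 0, 0]},
  {"gripper": -1, "translation": [0.1, 0.15, -0.3], "dr": [0, 0, 0]},
  {"gripper": -1, "translation": [0, 0, 0], "dr": [0, 0, 0]},
  {"gripper": -1, "translation": [0, 0, 0], "dr": [0, 0, 0]},
  {"gripper": -1, "translation": [0, 0, 0], "dr": [0, 0, 0]},
])

```text
clock: 1.73
eef_pos: [505.5, -237.9, 172.1]
tcp_rot: [-3.141, -0.001, -1.316]
contact_force: [-0.4, -0.3, -0.6]
opening: 1.001
```

```bash
python3 - <<'E'
from h import *
s=r.sense();c=r.calibration("wrist");im=r.grab_frame("wrist");cv2.imwrite("pics/w2.png",im)
np.savez("w2.npz",**c)
print(s["clock"],s["eef_pos"]);print(np.round(c["world_from_camera"],3).tolist())
u,v=np.round(proj(c,[523,-229,90])).astype(int);print(u,v)
cv2.imwrite("pics/w2c.png",np.hstack([cv2.resize(im[v-50:v+50,u-50:u+50],(600,600),interpolation=cv2.INTER_CUBIC)]))
E
```

```text
1.7333 [ 505.47052698 -237.91800502  172.09557251]
[[0.253, -0.928, -0.275, 575.778], [-0.968, -0.242, -0.074, -218.563], [0.002, 0.285, -0.959, 289.364], [0.0, 0.0, 0.0, 1.0]]
311 230
```

View pics/w2c.png

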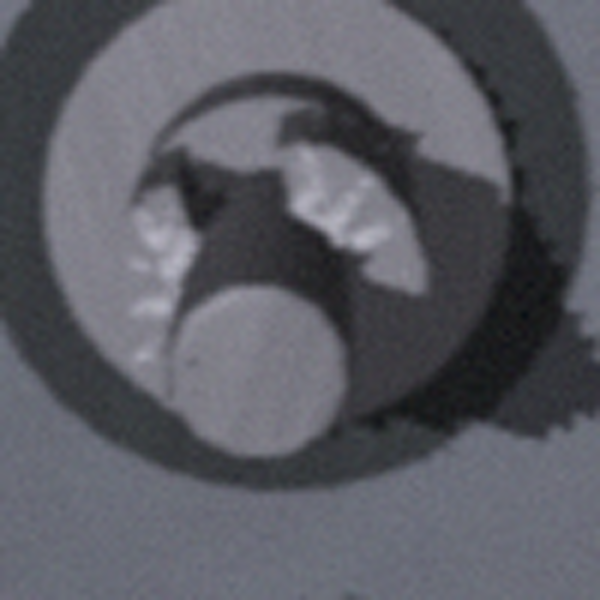

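The crop shows the pilot top at crop (262,370). The bright shoulder is split by a slot at the top of the image, between about (190,190) and (285,150). So the keyway faces image-up, roughly world +x. I'll cast rays to get numbers.

```bash
python3 - <<'E'
from h import *
c=np.load("w2.npz");P=lambda a,b,z:on(c,261+a/6,180+b/6,z)
C=P(262,370,120);print("pilot",C)
fl=P(276,244,66);print("flange",fl)
for a,b,z in((130,210,96),(180,190,96),(185,155,96),(190,240,96),(283,148,96),(290,205,96),(430,290,96),(400,220,96),(165,130,80),(205,170,80),(285,170,80),(230,110,80),(310,105,80),(165,395,96)):
    d=P(a,b,z)-C;print((a,b,z),"r%.1f ang%.1f"%(np.hypot(*d[:2]),np.degrees(np.arctan2(d[1],d[0]))))
w=cv2.imread("pics/w1.png");g=cv2.imread("pics/w2.png")
E
```

```text
pilot [ 525.19835399 -225.99081444  120.        ]
flange [ 521.45076941 -226.61205611   66.        ]
(130, 210, 96) r13.1 ang75.3
(180, 190, 96) r10.9 ang56.8
(185, 155, 96) r12.9 ang46.7
(190, 240, 96) r7.6 ang74.0
(283, 148, 96) r11.6 ang9.3
(290, 205, 96) r7.0 ang1.3
(430, 290, 96) r13.1 ang-76.9
(400, 220, 96) r11.9 ang-47.6
(165, 130, 80) r13.8 ang58.8
(205, 170, 80) r8.8 ang58.9
(285, 170, 80) r6.4 ang6.8
(230, 110, 80) r12.3 ang33.1
(310, 105, 80) r12.5 ang0.3
(165, 395, 96) r12.9 ang151.2
```

Emit:
jog_arm([
  {"gripper": -1, "translation": [0.061, 0.34, 0.05], "dr": [0, 0, -0.022]},
  {"gripper": -1, "translation": [0.061, 0.34, 0.05], "dr": [0, 0, -0.022]},
  {"gripper": -1, "translation": [0.061, 0.34, 0.0], "dr": [0, 0, -0.022]},
  {"gripper": -1, "translation": [0.061, 0.34, 0.0], "dr": [0, 0, -0.022]},
  {"gripper": -1, "translation": [0.061, 0.34, 0.0], "dr": [0, 0, -0.022]},
  {"gripper": -1, "translation": [0.061, 0.34, 0.0], "dr": [0, 0, -0.022]},
  {"gripper": -1, "translation": [0.061, 0.34, 0.0], "dr": [0, 0, -0.022]},
  {"gripper": -1, "translation": [0.061, 0.34, 0.0], "dr": [0, 0, -0.022]},
  {"gripper": -1, "translation": [0.061, 0.34, -0.05], "dr": [0, 0, -0.022]},
  {"gripper": -1, "translation": [0.061, 0.34, -0.05], "dr": [0, 0, -0.022]},
  {"gripper": -1, "translation": [0.061, 0.34, -0.1], "dr": [0, 0, -0.022]},
  {"gripper": -1, "translation": [0, 0.35, 0], "dr": [0, 0, -0.022]},
])

```text
clock: 2.78
eef_pos: [574.1, 172.8, 162.1]
tcp_rot: [-3.139, 0.001, -1.734]
contact_force: [-0.2, -0.6, -0.4]
opening: 1.003
```

Emit:
jog_arm([
  {"gripper": -1, "translation": [0, 0, 0], "dr": [0, 0, 0]},
  {"gripper": -1, "translation": [0, 0, 0], "dr": [0, 0, 0]},
  {"gripper": -1, "translation": [0, 0, 0], "dr": [0, 0, 0]},
  {"gripper": -1, "translation": [0, 0, 0], "dr": [0, 0, 0]},
])

```text
clock: 3.12
eef_pos: [573.1, 170.7, 162.3]
tcp_rot: [-3.14, 0.0, -1.732]
contact_force: [-0.3, -1.1, 0.5]
opening: 0.997
```

```bash
python3 - <<'E'
from h import *
s=r.sense();c=r.calibration("wrist");im=r.grab_frame("wrist");cv2.imwrite("pics/w3.png",im)
np.savez("w3.npz",**c)
print(s["clock"],s["eef_pos"],s["tcp_rot"],s["contact_force"])
print(proj(c,[572,172,50]))
E
```

```text
3.1167 [573.09941425 170.72182808 162.28418543] [-3.14036049e+00  1.85020532e-04 -1.73165820e+00] [-0.25008963 -1.12866383  0.5126817 ]
[317.75813483 250.03742466]
```

View pics/w3.png

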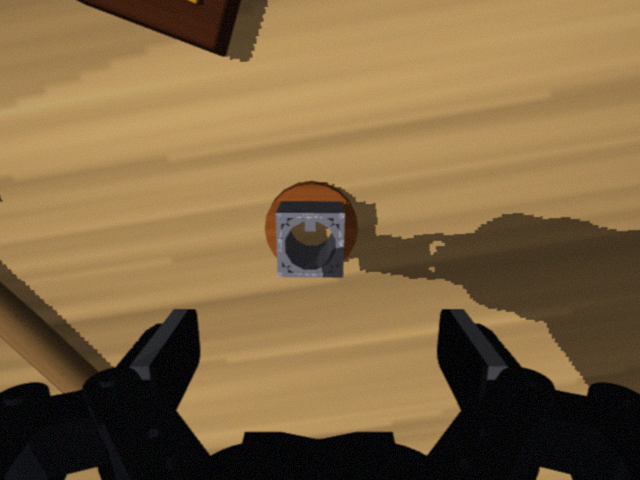

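The boss's top face spans about (277,212) to (344,277), square to the jaws, and the tab is at (310,226), up in the image.

```bash
python3 - <<'E'
from h import *
c=np.load("w3.npz");im=cv2.imread("pics/w3.png")
hsv=cv2.cvtColor(im,cv2.COLOR_BGR2HSV);m=((hsv[...,1]<70)&(hsv[...,2]>75)).astype(np.uint8)
m[:190]=0;m[300:]=0;m[:,:240]=0;m[:,380:]=0
k=max(cv2.findContours(cv2.morphologyEx(m,cv2.MORPH_CLOSE,np.ones((5,5))),0,2)[0],key=cv2.contourArea)
q=cv2.minAreaRect(k);print(q)
b=np.array([[277,212],[344,212],[344,277],[277,277]],float);b2=cv2.boxPoints(q)
for B in(b,b2):
    W=np.array([on(c,*p,50) for p in B]);print(W.mean(0),[np.round(np.linalg.norm(W[i]-W[i-1]),1) for i in range(4)],[round(np.degrees(np.arctan2(*(W[i]-W[i-1])[1::-1])),1) for i in range(4)])
t=on(c,310,226,50)-W.mean(0);print("tab dir",np.degrees(np.arctan2(t[1],t[0])))
E
```

```text
((310.0, 244.5), (68.0, 65.0), 0.0)
[575.61341125 175.77195981  50.        ] [np.float64(40.3), np.float64(38.8), np.float64(40.3), np.float64(40.6)] [np.float64(-10.8), np.float64(-99.2), np.float64(171.9), np.float64(80.8)]
[575.66064879 176.06443684  50.        ] [np.float64(41.3), np.float64(40.3), np.float64(39.3), np.float64(40.3)] [np.float64(80.8), np.float64(-10.8), np.float64(-99.2), np.float64(171.9)]
tab dir -9.482007787091266
```

Emit:
jog_arm([
  {"gripper": -1, "translation": [0.025, 0.052, -0.2], "dr": [0, 0, 0]},
  {"gripper": -1, "translation": [0, 0, -0.25], "dr": [0, 0, 0]},
  {"gripper": -1, "translation": [0, 0, -0.25], "dr": [0, 0, 0]},
  {"gripper": -1, "translation": [0, 0, -0.25], "dr": [0, 0, 0]},
  {"gripper": -1, "translation": [0, 0, -0.15], "dr": [0, 0, 0]},
  {"gripper": -1, "translation": [0, 0, -0.08], "dr": [0, 0, 0]},
  {"gripper": -1, "translation": [0, 0, 0], "dr": [0, 0, 0]},
  {"gripper": -1, "translation": [0, 0, 0], "dr": [0, 0, 0]},
  {"gripper": -0.2, "translation": [0, 0, 0], "dr": [0, 0, 0]},
  {"gripper": -0.2, "translation": [0, 0, 0], "dr": [0, 0, 0]},
  {"gripper": -0.2, "translation": [0, 0, 0], "dr": [0, 0, 0]},
  {"gripper": -0.2, "translation": [0, 0, 0], "dr": [0, 0, 0]},
], squeeze=60)

```text
clock: 4.17
eef_pos: [575.6, 177.5, 44.1]
tcp_rot: [-3.14, 0.001, -1.731]
contact_force: [-0.5, -0.3, -0.1]
opening: 0.603
```

Emit:
jog_arm([
  {"gripper": 1, "translation": [0, 0, 0], "dr": [0, 0, 0]},
  {"gripper": 1, "translation": [0, 0, 0], "dr": [0, 0, 0]},
  {"gripper": 1, "translation": [0, 0, 0], "dr": [0, 0, 0]},
  {"gripper": 1, "translation": [0, 0, 0], "dr": [0, 0, 0]},
  {"gripper": 1, "translation": [0, 0, 0], "dr": [0, 0, 0]},
  {"gripper": 1, "translation": [0, 0, 0], "dr": [0, 0, 0]},
  {"gripper": 1, "translation": [0, 0, 0], "dr": [0, 0, 0]},
  {"gripper": 1, "translation": [0, 0, 0], "dr": [0, 0, 0]},
])

```text
clock: 4.83
eef_pos: [575.5, 177.5, 44.0]
tcp_rot: [-3.141, 0.0, -1.73]
contact_force: [-1.1, -1.5, 5.8]
opening: 0.461
```

Emit:
jog_arm([
  {"gripper": 1, "translation": [0, 0, 0.2], "dr": [0, 0, 0]},
  {"gripper": 1, "translation": [0, 0, 0.3], "dr": [0, 0, 0]},
  {"gripper": 1, "translation": [-0.04, -0.2, 0.3], "dr": [0, 0, 0.03]},
  {"gripper": 1, "translation": [-0.04, -0.3, 0.3], "dr": [0, 0, 0.03]},
  {"gripper": 1, "translation": [-0.04, -0.3, 0.25], "dr": [0, 0, 0.03]},
  {"gripper": 1, "translation": [-0.04, -0.3, 0.06], "dr": [0, 0, 0.03]},
  {"gripper": 1, "translation": [-0.04, -0.3, 0], "dr": [0, 0, 0.03]},
  {"gripper": 1, "translation": [-0.04, -0.3, 0], "dr": [0, 0, 0.03]},
  {"gripper": 1, "translation": [-0.04, -0.3, 0], "dr": [0, 0, 0.03]},
  {"gripper": 1, "translation": [-0.04, -0.3, 0], "dr": [0, 0, 0.03]},
  {"gripper": 1, "translation": [-0.04, -0.3, 0], "dr": [0, 0, 0.03]},
  {"gripper": 1, "translation": [-0.04, -0.3, 0], "dr": [0, 0, 0.03]},
])

```text
clock: 5.83
eef_pos: [534.3, -113.2, 183.3]
tcp_rot: [3.141, 0.0, -1.257]
contact_force: [1.0, 0.3, -3.8]
opening: 0.456
```

Emit:
jog_arm([
  {"gripper": 1, "translation": [-0.04, -0.3, 0], "dr": [0, 0, 0.03]},
  {"gripper": 1, "translation": [-0.04, -0.3, 0], "dr": [0, 0, 0.03]},
  {"gripper": 1, "translation": [-0.04, -0.3, 0], "dr": [0, 0, 0.023]},
  {"gripper": 1, "translation": [0, -0.2, 0], "dr": [0, 0, 0]},
  {"gripper": 1, "translation": [0, -0.14, 0], "dr": [0, 0, 0]},
  {"gripper": 1, "translation": [0, 0, 0], "dr": [0, 0, 0]},
  {"gripper": 1, "translation": [0, 0, 0], "dr": [0, 0, 0]},
  {"gripper": 1, "translation": [0, 0, 0], "dr": [0, 0, 0]},
  {"gripper": 1, "translation": [0, 0, 0], "dr": [0, 0, 0]},
])

```text
clock: 6.58
eef_pos: [523.1, -234.8, 183.4]
tcp_rot: [3.141, 0.001, -1.128]
contact_force: [-0.3, 0.4, -3.5]
opening: 0.458
```

```bash
python3 - <<'E'
from h import *
s=r.sense();c=r.calibration("wrist");im=r.grab_frame("wrist");sd=r.grab_frame("side");tp=r.grab_frame("top")
cv2.imwrite("pics/w4.png",im);np.savez("w4.npz",**c);cv2.imwrite("pics/s4.png",sd);cv2.imwrite("pics/t4.png",tp)
print(s["clock"],s["eef_pos"],s["tcp_rot"],s["contact_force"],s["opening"])
a=im[120:480,140:500];u,v=432,175
b=cv2.resize(sd[v-60:v+60,u-60:u+60],(400,400),interpolation=cv2.INTER_CUBIC)
cv2.imwrite("pics/v4.png",np.hstack([cv2.resize(a,(400,400)),b]))
E
```

```text
6.5833 [ 523.13860877 -234.75051784  183.39704154] [ 3.14129944e+00  8.38238899e-04 -1.12818948e+00] [-0.31895994  0.35158047 -3.52445634] 0.45802796856677436
```

View pics/v4.png

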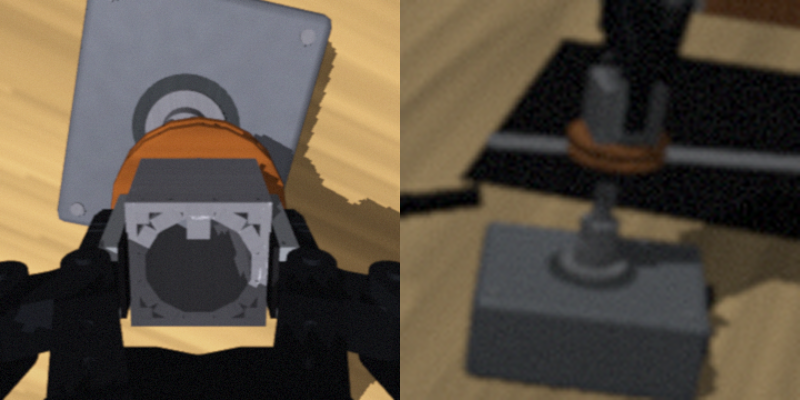

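The wrist crop shows the boss held square with the tab up at (200,228) and the flange ring behind it at about (187,115). The side crop shows the wheel above the spindle. I'd summed the y moves wrong, so it's about 8 mm too far in −y. I'll check the wheel's offset in the grip.

```bash
python3 - <<'E'
from h import *
c=np.load("w4.npz");f=lambda a,b,z:on(c,140+.9*a,120+.9*b,z)
print("bore c",f(198,265,189.4),"front edge mid",f(197,203,189.4),"back",f(199,325,189.4),"front width",f(122,203,189.4)-f(272,202,189.4))
# ellipse of flange / disc
print("flange ring far edge top",f(187,73,66), "tcp (523.1,-234.8)")
w=np.load("w2.npz");print(np.round(c["world_from_camera"],3).tolist())
E
```

```text
bore c [ 524.21934434 -233.55921667  189.4       ] front edge mid [ 541.37144363 -225.10935452  189.4       ] back [ 506.094361  -242.4989655  189.4      ] front width [-17.63671359  36.43923029   0.        ]
flange ring far edge top [ 553.43490109 -213.35538924   66.        ] tcp (523.1,-234.8)
[[0.429, -0.866, -0.257, 588.95], [-0.903, -0.411, -0.123, -202.76], [0.0, 0.285, -0.959, 300.644], [0.0, 0.0, 0.0, 1.0]]
```

Emit:
jog_arm([
  {"gripper": 1, "translation": [-0.005, 0.076, 0], "dr": [0, 0, 0]},
  {"gripper": 1, "translation": [0, 0, 0], "dr": [0, 0, 0]},
  {"gripper": 1, "translation": [0, 0, 0], "dr": [0, 0, 0]},
  {"gripper": 1, "translation": [0, 0, -0.1], "dr": [0, 0, 0]},
  {"gripper": 1, "translation": [0, 0, -0.1], "dr": [0, 0, 0]},
  {"gripper": 1, "translation": [0, 0, -0.1], "dr": [0, 0, 0]},
  {"gripper": 1, "translation": [0, 0, -0.1], "dr": [0, 0, 0]},
  {"gripper": 1, "translation": [0, 0, 0], "dr": [0, 0, 0]},
  {"gripper": 1, "translation": [0, 0, 0], "dr": [0, 0, 0]},
  {"gripper": 1, "translation": [0, 0, 0], "dr": [0, 0, 0]},
])

```text
clock: 7.57
eef_pos: [522.8, -228.1, 142.7]
tcp_rot: [3.142, 0.001, -1.129]
contact_force: [3.3, 1.6, -5.7]
opening: 0.456
```

```bash
python3 - <<'E'
from h import *
c=r.calibration("wrist");im=r.grab_frame("wrist");sd=r.grab_frame("side");s=r.sense()
np.savez("w5.npz",**c);cv2.imwrite("pics/w5.png",im)
print(s["eef_pos"],s["contact_force"])
a=im[200:440,200:440];u,v=432,175
cv2.imwrite("pics/v5.png",np.hstack([cv2.resize(a,(400,400),interpolation=cv2.INTER_CUBIC),cv2.resize(sd[v-40:v+40,u-40:u+40],(400,400),interpolation=cv2.INTER_CUBIC)]))
E
```

```text
[ 522.87790009 -228.23171803  143.26687299] [ 2.43110253  2.15619455 -6.08289758]
```

View pics/v5.png

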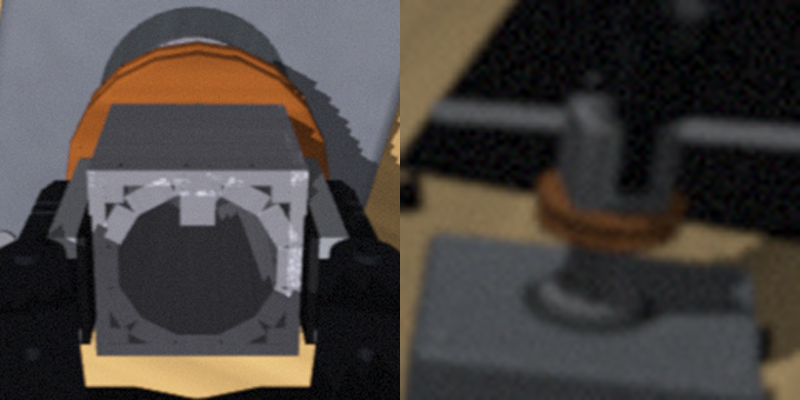

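Emit:
jog_arm([
  {"gripper": 1, "translation": [0, 0.01, -0.01], "dr": [0, 0, 0]},
  {"gripper": 1, "translation": [0, 0, -0.01], "dr": [0, 0, 0]},
  {"gripper": 1, "translation": [0, 0, -0.01], "dr": [0, 0, 0]},
  {"gripper": 1, "translation": [0, 0, 0], "dr": [0, 0, 0]},
  {"gripper": 1, "translation": [0, 0, 0], "dr": [0, 0, 0]},
])

```text
clock: 8.08
eef_pos: [522.7, -227.5, 140.6]
tcp_rot: [-3.142, -0.0, -1.129]
contact_force: [1.3, 1.0, -4.1]
opening: 0.459
```

Emit:
jog_arm([
  {"gripper": 1, "translation": [0, 0, -0.01], "dr": [0, 0, 0]},
  {"gripper": 1, "translation": [0, 0, -0.01], "dr": [0, 0, 0]},
  {"gripper": 1, "translation": [0, 0, -0.01], "dr": [0, 0, 0]},
  {"gripper": 1, "translation": [0, 0, 0], "dr": [0, 0, 0]},
])

```text
clock: 8.42
eef_pos: [522.7, -227.3, 137.4]
tcp_rot: [3.142, 0.0, -1.129]
contact_force: [1.9, 1.0, -4.9]
opening: 0.46
```

Emit:
jog_arm([
  {"gripper": 1, "translation": [0, 0, -0.01], "dr": [0, 0, 0]},
  {"gripper": 1, "translation": [0, 0, -0.01], "dr": [0, 0, 0]},
  {"gripper": 1, "translation": [0, 0, 0], "dr": [0, 0, 0]},
  {"gripper": 1, "translation": [0, 0, 0], "dr": [0, 0, 0]},
])

```text
clock: 8.75
eef_pos: [522.7, -227.3, 135.4]
tcp_rot: [3.142, 0.0, -1.129]
contact_force: [1.9, -0.0, -5.1]
opening: 0.459
```

Emit:
jog_arm([
  {"gripper": 1, "translation": [0, 0, -0.015], "dr": [0, 0, 0]},
  {"gripper": 1, "translation": [0, 0, -0.015], "dr": [0, 0, 0]},
  {"gripper": 1, "translation": [0, 0, -0.015], "dr": [0, 0, 0]},
  {"gripper": 1, "translation": [0, 0, -0.015], "dr": [0, 0, 0]},
  {"gripper": 1, "translation": [0, 0, 0], "dr": [0, 0, 0]},
  {"gripper": 1, "translation": [0, 0, 0], "dr": [0, 0, 0]},
])

```text
clock: 9.25
eef_pos: [522.7, -227.3, 129.4]
tcp_rot: [3.141, 0.0, -1.129]
contact_force: [2.6, 0.8, -5.3]
opening: 0.459
```

Emit:
jog_arm([
  {"gripper": 1, "translation": [0, 0, -0.01], "dr": [0, 0, 0]},
  {"gripper": 1, "translation": [0, 0, -0.01], "dr": [0, 0, 0]},
  {"gripper": 1, "translation": [0, 0, -0.01], "dr": [0, 0, 0]},
  {"gripper": 1, "translation": [0, 0, -0.01], "dr": [0, 0, 0]},
  {"gripper": 1, "translation": [0, 0, 0], "dr": [0, 0, 0]},
  {"gripper": 1, "translation": [0, 0, 0], "dr": [0, 0, 0]},
])

```text
clock: 9.75
eef_pos: [522.7, -227.4, 125.5]
tcp_rot: [-3.142, -0.0, -1.129]
contact_force: [1.7, 0.3, -6.2]
opening: 0.458
```

Emit:
jog_arm([
  {"gripper": 1, "translation": [0, 0, -0.006], "dr": [0, 0, 0]},
  {"gripper": 1, "translation": [0, 0, -0.006], "dr": [0, 0, 0]},
  {"gripper": 1, "translation": [0, 0, -0.006], "dr": [0, 0, 0]},
  {"gripper": 1, "translation": [0, 0, -0.006], "dr": [0, 0, 0]},
  {"gripper": 1, "translation": [0, 0, 0], "dr": [0, 0, 0]},
])

```text
clock: 10.17
eef_pos: [522.8, -227.3, 123.1]
tcp_rot: [-3.142, -0.0, -1.129]
contact_force: [2.0, 0.5, -3.4]
opening: 0.454
```

Emit:
jog_arm([
  {"gripper": 1, "translation": [0, 0, -0.005], "dr": [0, 0, 0]},
  {"gripper": 1, "translation": [0, 0, -0.005], "dr": [0, 0, 0]},
  {"gripper": 1, "translation": [0, 0, 0], "dr": [0, 0, 0]},
  {"gripper": 1, "translation": [0, 0, 0], "dr": [0, 0, 0]},
])

```text
clock: 10.5
eef_pos: [522.8, -227.4, 122.2]
tcp_rot: [-3.142, -0.0, -1.129]
contact_force: [2.0, 0.5, -3.7]
opening: 0.457
```

Emit:
jog_arm([
  {"gripper": 1, "translation": [0, 0, -0.005], "dr": [0, 0, 0]},
  {"gripper": 1, "translation": [0, 0, -0.005], "dr": [0, 0, 0]},
  {"gripper": 1, "translation": [0, 0, 0], "dr": [0, 0, 0]},
  {"gripper": 1, "translation": [0, 0, 0], "dr": [0, 0, 0]},
])

```text
clock: 10.83
eef_pos: [522.7, -227.3, 121.1]
tcp_rot: [-3.142, 0.0, -1.129]
contact_force: [1.7, 0.6, -3.5]
opening: 0.457
```

Emit:
jog_arm([
  {"gripper": 1, "translation": [0, 0, -0.005], "dr": [0, 0, 0]},
  {"gripper": 1, "translation": [0, 0, -0.005], "dr": [0, 0, 0]},
  {"gripper": 1, "translation": [0, 0, 0], "dr": [0, 0, 0]},
  {"gripper": 1, "translation": [0, 0, 0], "dr": [0, 0, 0]},
])

```text
clock: 11.17
eef_pos: [522.7, -227.2, 120.1]
tcp_rot: [-3.142, 0.0, -1.129]
contact_force: [2.7, 2.1, -3.4]
opening: 0.46
```

Emit:
jog_arm([
  {"gripper": 1, "translation": [0, 0, -0.005], "dr": [0, 0, 0]},
  {"gripper": 1, "translation": [0, 0, -0.005], "dr": [0, 0, 0]},
  {"gripper": 1, "translation": [0, 0, 0], "dr": [0, 0, 0]},
  {"gripper": 1, "translation": [0, 0, 0], "dr": [0, 0, 0]},
])

```text
clock: 11.5
eef_pos: [522.7, -227.3, 119.2]
tcp_rot: [-3.141, 0.0, -1.129]
contact_force: [2.5, 2.6, -2.7]
opening: 0.457
```

Emit:
jog_arm([
  {"gripper": 1, "translation": [0, 0, -0.005], "dr": [0, 0, 0]},
  {"gripper": 1, "translation": [0, 0, -0.005], "dr": [0, 0, 0]},
  {"gripper": 1, "translation": [0, 0, 0], "dr": [0, 0, 0]},
  {"gripper": 1, "translation": [0, 0, 0], "dr": [0, 0, 0]},
])

```text
clock: 11.83
eef_pos: [522.7, -227.2, 118.1]
tcp_rot: [-3.142, 0.0, -1.129]
contact_force: [2.3, 4.3, -2.9]
opening: 0.455
```

```bash
python3 -c "
from h import *
s=r.sense();print(s['wrist_torque'],s['contact_force'],s['eef_pos'])"
```

```text
[ 0.65491921 -0.45749316  0.01599664] [ 2.27521318  4.34798414 -2.87452302] [ 522.70860929 -227.23193226  118.13904436]
```

Emit:
jog_arm([
  {"gripper": 1, "translation": [0.004, 0.008, 0], "dr": [0, 0, 0]},
  {"gripper": 1, "translation": [0, 0, 0], "dr": [0, 0, 0]},
  {"gripper": 1, "translation": [0, 0, 0], "dr": [0, 0, 0]},
])

```text
clock: 12.08
eef_pos: [522.7, -226.7, 118.0]
tcp_rot: [3.141, 0.0, -1.129]
contact_force: [-0.3, 1.6, -4.6]
opening: 0.456
```

Emit:
jog_arm([
  {"gripper": 1, "translation": [0, 0, -0.006], "dr": [0, 0, 0]},
  {"gripper": 1, "translation": [0, 0, -0.006], "dr": [0, 0, 0]},
  {"gripper": 1, "translation": [0, 0, 0], "dr": [0, 0, 0]},
  {"gripper": 1, "translation": [0, 0, 0], "dr": [0, 0, 0]},
])

```text
clock: 12.42
eef_pos: [523.0, -226.6, 116.9]
tcp_rot: [3.141, 0.0, -1.129]
contact_force: [-0.2, -0.4, -3.9]
opening: 0.457
```

Side forces relieved and the tab is evidently in the keyway. Continuing down toward home, expected near TCP z 110.

Emit:
jog_arm([
  {"gripper": 1, "translation": [0, 0, -0.006], "dr": [0, 0, 0]},
  {"gripper": 1, "translation": [0, 0, -0.006], "dr": [0, 0, 0]},
  {"gripper": 1, "translation": [0, 0, -0.006], "dr": [0, 0, 0]},
  {"gripper": 1, "translation": [0, 0, -0.006], "dr": [0, 0, 0]},
  {"gripper": 1, "translation": [0, 0, 0], "dr": [0, 0, 0]},
  {"gripper": 1, "translation": [0, 0, 0], "dr": [0, 0, 0]},
])

```text
clock: 12.92
eef_pos: [523.1, -226.5, 114.5]
tcp_rot: [3.142, 0.0, -1.129]
contact_force: [-0.2, -0.5, -4.2]
opening: 0.459
```

Emit:
jog_arm([
  {"gripper": 1, "translation": [0, 0, -0.006], "dr": [0, 0, 0]},
  {"gripper": 1, "translation": [0, 0, -0.006], "dr": [0, 0, 0]},
  {"gripper": 1, "translation": [0, 0, -0.006], "dr": [0, 0, 0]},
  {"gripper": 1, "translation": [0, 0, 0], "dr": [0, 0, 0]},
  {"gripper": 1, "translation": [0, 0, 0], "dr": [0, 0, 0]},
])

```text
clock: 13.33
eef_pos: [523.1, -226.5, 112.8]
tcp_rot: [3.142, 0.0, -1.129]
contact_force: [-0.3, 0.0, -4.4]
opening: 0.461
```

Emit:
jog_arm([
  {"gripper": 1, "translation": [0, 0, -0.005], "dr": [0, 0, 0]},
  {"gripper": 1, "translation": [0, 0, -0.005], "dr": [0, 0, 0]},
  {"gripper": 1, "translation": [0, 0, -0.005], "dr": [0, 0, 0]},
  {"gripper": 1, "translation": [0, 0, 0], "dr": [0, 0, 0]},
  {"gripper": 1, "translation": [0, 0, 0], "dr": [0, 0, 0]},
])

```text
clock: 13.75
eef_pos: [523.1, -226.5, 111.2]
tcp_rot: [3.141, 0.0, -1.129]
contact_force: [0.1, 0.5, -3.8]
opening: 0.458
```

Emit:
jog_arm([
  {"gripper": 1, "translation": [0, 0, -0.005], "dr": [0, 0, 0]},
  {"gripper": 1, "translation": [0, 0, 0], "dr": [0, 0, 0]},
  {"gripper": 1, "translation": [0, 0, 0], "dr": [0, 0, 0]},
])

```text
clock: 14.0
eef_pos: [523.1, -226.6, 110.8]
tcp_rot: [3.142, 0.0, -1.129]
contact_force: [-0.8, 0.2, -4.8]
opening: 0.459
```

Emit:
jog_arm([
  {"gripper": 1, "translation": [0, 0, -0.005], "dr": [0, 0, 0]},
  {"gripper": 1, "translation": [0, 0, 0], "dr": [0, 0, 0]},
  {"gripper": 1, "translation": [0, 0, 0], "dr": [0, 0, 0]},
])

```text
clock: 14.25
eef_pos: [523.1, -226.5, 110.3]
tcp_rot: [3.142, 0.0, -1.129]
contact_force: [-0.0, -0.5, -5.4]
opening: 0.459
```

Emit:
jog_arm([
  {"gripper": 1, "translation": [0, 0, -0.005], "dr": [0, 0, 0]},
  {"gripper": 1, "translation": [0, 0, 0], "dr": [0, 0, 0]},
  {"gripper": 1, "translation": [0, 0, 0], "dr": [0, 0, 0]},
])

```text
clock: 14.5
eef_pos: [523.2, -226.6, 110.0]
tcp_rot: [-3.141, -0.0, -1.129]
contact_force: [-1.3, 0.8, -0.4]
opening: 0.456
```

Emit:
jog_arm([
  {"gripper": 1, "translation": [0, 0, -0.005], "dr": [0, 0, 0]},
  {"gripper": 1, "translation": [0, 0, 0], "dr": [0, 0, 0]},
  {"gripper": 1, "translation": [0, 0, 0], "dr": [0, 0, 0]},
])

```text
clock: 14.75
eef_pos: [523.2, -226.6, 110.0]
tcp_rot: [-3.141, -0.0, -1.129]
contact_force: [-2.7, 1.8, 6.6]
opening: 0.459
```

Contact at z 110.0 with a 6–7 N reaction, which is where home was predicted. I'll release, back off straight up, and check.

Emit:
jog_arm([
  {"gripper": 0, "translation": [0, 0, 0], "dr": [0, 0, 0]},
  {"gripper": 0, "translation": [0, 0, 0], "dr": [0, 0, 0]},
  {"gripper": -0.3, "translation": [0, 0, 0], "dr": [0, 0, 0]},
  {"gripper": -0.6, "translation": [0, 0, 0], "dr": [0, 0, 0]},
  {"gripper": -0.6, "translation": [0, 0, 0], "dr": [0, 0, 0]},
  {"gripper": -0.6, "translation": [0, 0, 0], "dr": [0, 0, 0]},
  {"gripper": -0.6, "translation": [0, 0, 0], "dr": [0, 0, 0]},
  {"gripper": -0.6, "translation": [0, 0, 0.05], "dr": [0, 0, 0]},
  {"gripper": -0.6, "translation": [0, 0, 0.1], "dr": [0, 0, 0]},
  {"gripper": -0.6, "translation": [0, 0, 0.2], "dr": [0, 0, 0]},
  {"gripper": -0.6, "translation": [0, 0, 0.3], "dr": [0, 0, 0]},
  {"gripper": -0.6, "translation": [0, 0, 0.3], "dr": [0, 0, 0]},
])

```text
clock: 15.75
eef_pos: [522.6, -226.3, 205.7]
tcp_rot: [3.141, 0.001, -1.129]
contact_force: [0.3, -0.4, 0.1]
opening: 0.799
```

Emit:
jog_arm([
  {"gripper": -0.6, "translation": [0, 0, 0], "dr": [0, 0, 0]},
  {"gripper": -0.6, "translation": [0, 0, 0], "dr": [0, 0, 0]},
  {"gripper": -0.6, "translation": [0, 0, 0], "dr": [0, 0, 0]},
])

```text
clock: 16.0
eef_pos: [523.0, -226.5, 204.7]
tcp_rot: [-3.141, -0.0, -1.129]
contact_force: [0.5, 0.8, -0.6]
opening: 0.8
```

```bash
python3 - <<'E'
from h import *
s=r.sense();c=r.calibration("wrist");im=r.grab_frame("wrist");sd=r.grab_frame("side");tp=r.grab_frame("top")
np.savez("w6.npz",**c);cv2.imwrite("pics/w6.png",im)
print(s["clock"],s["eef_pos"],s["contact_force"])
u,v=np.round(proj(c,[523,-226.5,116])).astype(int);print(u,v)
a=cv2.resize(im[v-70:v+70,u-70:u+70],(400,400),interpolation=cv2.INTER_CUBIC)
u,v=432,185
cv2.imwrite("pics/v6.png",np.hstack([a,cv2.resize(sd[v-50:v+50,u-50:u+50],(400,400),interpolation=cv2.INTER_CUBIC)]))
# others unmoved?
t0=cv2.imread("pics/top0.png");d=cv2.absdiff(t0,tp).max(2)
for n,(x0,x1,y0,y1) in dict(jar=(295,350,155,205),mallet=(130,215,220,340),block=(220,275,165,215)).items():print(n,(d[y0:y1,x0:x1]>40).sum())
E
```

```text
16.0 [ 522.97167119 -226.47570689  204.66966433] [ 0.53159542  0.78616956 -0.58315029]
319 262
jar 0
mallet 0
block 0
```

View pics/v6.png

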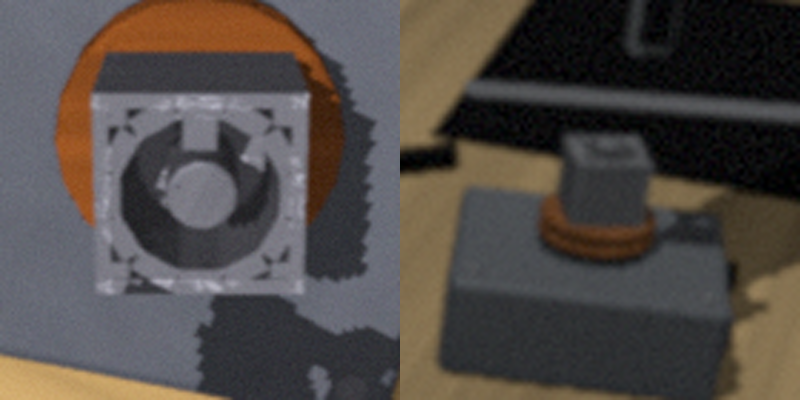

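The wrist crop shows the bore centred on the pilot, both near (200,194), with the boss upright. In the side crop the wheel sits low and level on the flange, and the gripper is clear.

```bash
python3 -c "
from rig import r
print(r.sign_off())"
```

```text
the job is handed in; nothing more can be done
None
```

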